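# Lock the jar clamp, loosen the cap, release the clamp

## Robot

A 6-joint arm with a two-finger parallel gripper is mounted at the origin on the work surface. World frame = base frame: x ahead of the robot, y to its left, z up, the work surface at z = 0. Lengths are in m, angles in rad, forces in N, time in s.
With the tool pointing down it reaches from about 0.375 to 0.975 m from the base axis. Payload 3.8 kg.
Tool frame: the origin (TCP) lies at the very end of the fingers, on their centre line; the grasp point (between the pads) lies 19 mm behind it; z points along the fingers, x is the direction in which the jaws open and shut, and the axes are right-handed (so a half turn about z gives the same grasp; the last joint's range is limited). The gripper opens to 88 mm and grips with 3 to 60 N. Pads are 18 mm wide; open, the fingers measure 123 mm over their backs; the gripper's body (75 mm by 187 mm) begins 45 mm behind the grasp point.
Start: joints at [-1.305, 0.264, 1.604, -0, 1.274, -0.037], TCP at [0.201, -0.644, 0.239] pointing down, gripper open.
Joint ranges: [-2.63, 2.63], [-0.94, 2.18], [0.31, 2.57], [-1.31, 4.45], [0, 2.66], [-2.55, 2.55]. Speed limits (rad/s): [2.57, 2.57, 3.14, 3.14, 3.14, 3.14].

## Interface

Orientations are given as a unit quaternion [x, y, z, w].
In Python, from cell import robot, inverse_kinematics, monitor, cams gives the robot as it stands. Calls block until the motion is done:
- robot.goto(position, orientation): joint-space move of the TCP to a pose.
- robot.servo_line(position, feed=0.15, orientation=None, stop_force=None): straight line of the TCP; orientation=None keeps the orientation; feed is the mean speed in m/s. With stop_force (N) it stops when the force on the tool has changed by that much, and returns True; else False.
- robot.move_joints(angles): joint-space move.
- robot.ungrasp() and robot.grasp(f_grip=None): open the fingers fully, or close them until they stop; f_grip is the grip in N (None keeps the last).
- robot.pause(seconds).
- inverse_kinematics(position, orientation): joint angles nearest the present ones, or None.
- monitor.observe(): the state.
- cams.capture(name): name is "scene" or "top"; returns a dict with "color" (384x512x3 uint8, red, green, blue), "camera_matrix" (3x3 intrinsics, pixels), "k1" (the pictures are not rectified: a ray, as slopes to the right and down, at radius r is drawn at 1 + k1 r^2 times it, then the intrinsics apply), "R" (3x3) and "t" (3): a world point X has camera coordinates R X + t. Camera axes: x right, y down, z forward; pixel columns grow to the right and rows downward; lengths in m; the calibration is good to about 2 mm. A picture is of the moment at which its call begins. There is no depth.
A pose or a line that the arm cannot do raises robot.PlanningError and nothing moves.
- robot.job_done(): hands the job in, once; it reports no verdict.
Trained networks look in the newest picture that a camera, given by its name, has taken for a name from the list of things; names that differ only in an ending like _2 or _b are one class to them, and where a whole thing is asked for, a point or a joint stands for the part that bears it (a point fixed in the world has none). Each returns a list of dicts, best first, with "score" (0 to 1); they miss things now and then, are a little off and sometimes report something else, mostly with a low value. They report only what shows in the picture. A call takes as long as a camera call.
- cams.look_for(target, camera): "pixel" ([column, row] in pixels, amid what is visible of it).
The state is a dict: "clock": time; "joint_pos": joint angles; "qd": joint speeds; "joint_torque": joint torques, N m; "position": TCP position; "tcp_rot": TCP orientation; "ft_force": force on the tool from outside, world axes, zero at the start; "moment": the same for the moment, N m; "grip_width": finger opening in m.
Only numpy, scipy, OpenCV 4.12 (cv2) and the standard library are available. Lean on these libraries where they do the work, as an engineer would, in place of code of your own. Each camera call takes 0.05 s, during which the arm holds its last target.

## Task

Kick the jar clamp's lever fully down so that it stays down by itself and grips the jar, then loosen the jar's cap by about a quarter turn anticlockwise while the jar is clamped. Finally flick the lever back up to release the jar, and leave the jar standing upright in the clamp with its cap on; do not lift the jar or disturb the four things lying around it.

Things in the scene. Friction and masses are not known exactly. Their poses are not given: they have to be found in the camera images.
- clamp: Grey steel jar clamp fixed on the bench. Origin on the bench straight below the lever's hinge; +x points level from hinge to jar, z up. Base plate 185 x 110 x 8 mm (x -28 to 158). Two grey cheeks, 75 mm high, carry the hinge. A V back stop, 75 mm high, stands beyond the jar; a rubber pad (50 to 74 mm high) pushes the jar into the V as the lever goes down.
- jar_place (a point): Where the jar's underside centre belongs: on the base plate, clamp x = 94, y = 0, z = 8 mm. Nothing is above the jar.
- guard_rim (a point): Middle of the lower front edge of the clear splash guard over the lever: clamp x = -99, 222 mm high. The guard spans clamp x -99 to -49, y -153 to 153, top 234 mm high, on aluminium legs at y = +-150. Reach the lever with the tool leaning 20 to 40 degrees, fingers pointing down and to clamp +x, coming from the -x side; a vertical gripper would hit the guard.
- lever (a joint): Lever angle, rad: 0 = up, released (points to clamp -x, 0.65 above level); 0.65 = fully down, locked (level). A light spring holds it up. Pushing takes up to about 4 N at the paddle; past centre (0.43) it stays down (reads 0.62 to 0.65) by itself while the jar is in place. Releasing takes about 3 N and 30 mm of lift at the paddle, then it springs up by itself.
- lever_paddle (a point): Centre of the top face of the steel paddle at the lever's end, 115 mm from the hinge. Paddle: 30 mm long (100 to 130 mm from the hinge along the lever), 46 wide, 8 thick, its middle plane through the hinge axis. The rest is a 12 mm round bar. When locked the paddle's underside is 58 mm above the bench with nothing beneath it.
- lever_hinge (a point): On the lever's hinge axis, 62 mm above the bench.
- jar: Upright round glass jar, 70 mm diameter and 70 mm high up to the shoulder, 100 mm high with cap, about 0.43 kg. Origin at the centre of its underside, z up. Stands loose in the clamp with 2 to 3 mm play until the lever is down.
- cap (a joint): Turn of the jar's cap in rad seen from above, anticlockwise positive; 0 = tight, stop at 2.0. It stays where left and takes about 0.2 N m to turn; the unclamped jar would turn along with it. The cap does not rise as it turns and cannot come off.
- cap_top (a point): Centre of the top of the ribbed steel cap: 58 mm diameter, 22 mm high, its top 100 mm above the jar's underside.
- scraper: Black plastic groove scraper, 140 x 50 x 6 mm, lying flat; bystander. Origin at the underside of its blade.
- brush: Bamboo-backed bristle brush, 130 x 50 x 36 mm; bystander. Origin at the centre of its underside.
- wax: Yellow wax block 100 x 45 x 30 mm; bystander. Origin at the centre of its underside.
- file_guide: Aluminium file guide, an angle piece 120 x 60 x 40 mm with two black knobs; bystander. Origin at the centre of its underside.

How it is judged:
On the way, in this order (a step that is already met when the one before it is completed fails the run):
1. the lever is fully down and stays there with the fingers touching nothing (value of joint lever above 0.57 rad and contact force between the fingers and anything else below 0.3 N), for 0.3 s.
2. the cap has been loosened to at least 1.1 rad while the lever is down (value of joint cap above 1.1 rad and value of joint lever above 0.57 rad), for 0.2 s.
At the end, for the whole second after the job is handed in: The lever is up (below 0.12 rad), the cap is at 1.1 rad or more, and the jar stands still and upright (within 0.08 rad) on the clamp's base plate in its place (x 84 to 104 mm, y within 12 mm in the clamp's frame, not raised by more than 4 mm) (value of joint lever below 0.12 rad and value of joint cap above 1.1 rad and angle between jar's own z axis and vertical below 0.08 rad and z of jar in the frame of clamp below 0.012 m and x of jar in the frame of clamp between 0.084 and 0.104 m and y of jar in the frame of clamp between -0.012 and 0.012 m and linear speed of jar below 0.02 m/s); the robot touches nothing.
It fails at once if the jar is lifted out of the clamp or tipped (z of jar in the frame of clamp above 0.03 m or angle between jar's own z axis and vertical above 0.35 rad).
It fails at once if a bystander is moved by more than 20 mm (distance of any of scraper, brush, wax, file_guide from where it was at the start of the episode above 0.02 m).
It also fails if it takes over 72 s, if anything falls off the work surface, if the arm or the gripper's body presses on something with over 40 N, if the wrist force passes 120 N, or if a joint passes its speed limit or range.

## Working session

There is one attempt and no reset: what is moved stays moved. The work goes in short steps, each a Python script; the robot and the scene stay as the last script left them, time stands still between calls to the robot, and variables do not carry over. Pictures are saved under pics/ and viewed, and the job is handed in when it is done.

```bash
ls; mkdir -p pics; cat > h.py <<'E'
import numpy as np, cv2
from cell import robot, inverse_kinematics, monitor, cams
E
python3 - <<'E'
from h import *
for n in ["scene","top"]:
    c=cams.capture(n); cv2.imwrite(f"pics/{n}0.png",cv2.cvtColor(c["color"],cv2.COLOR_RGB2BGR))
    print(n,c["camera_matrix"],c["k1"],c["R"],c["t"])
    for t in ["clamp","lever","lever_paddle","lever_hinge","jar","cap","cap_top","guard_rim","jar_place","scraper","brush","wax","file_guide"]:
        print(t,[(np.round(d["pixel"]).tolist(),round(d["score"],2)) for d in cams.look_for(t,n)][:2])
print(monitor.observe())
E
```

```text
pics
scene [[428.48355306   0.         248.13351134]
 [  0.         428.48355306 190.10603064]
 [  0.           0.           1.        ]] -0.15141864810679312 [[ 0.85173513  0.52378959  0.01384677]
 [ 0.37390594 -0.58907125 -0.7163724 ]
 [-0.36707167  0.61533693 -0.69758072]] [-0.5275467  -0.11162458  1.34683432]
clamp [([228.0, 208.0], 0.72)]
lever [([213.0, 192.0], 0.79)]
lever_paddle [([218.0, 192.0], 0.89)]
lever_hinge [([221.0, 195.0], 0.71)]
jar [([268.0, 227.0], 0.58)]
cap [([272.0, 222.0], 0.87), ([261.0, 177.0], 0.18)]
cap_top [([272.0, 219.0], 0.87)]
guard_rim [([226.0, 202.0], 0.6)]
jar_place [([226.0, 203.0], 0.75)]
scraper [([262.0, 178.0], 0.63), ([229.0, 205.0], 0.39)]
brush [([298.0, 190.0], 0.68)]
wax [([203.0, 300.0], 0.91), ([271.0, 221.0], 0.19)]
file_guide [([156.0, 295.0], 0.86)]
top [[355.94419369   0.         257.05045652]
 [  0.         355.94419369 199.74640491]
 [  0.           0.           1.        ]] -0.057610235089453427 [[-0.0162743  -0.9994375   0.02932303]
 [-0.98799567  0.0115683  -0.15404781]
 [ 0.15362194 -0.03147805 -0.98762818]] [0.01666924 0.63
[... 494 characters left out ...]
'clock': 1.4, 'joint_pos': array([-1.30492778e+00,  2.63885446e-01,  1.60400158e+00, -8.36651414e-06,
        1.27370732e+00, -3.69149409e-02]), 'qd': array([-3.76559470e-05,  3.08457371e-04, -2.28744236e-04, -4.10691667e-05,
        5.24482443e-04,  6.13662432e-04]), 'joint_torque': array([-2.00885232e-03, -5.02051413e+01, -3.57248318e+01,  7.28434743e-02,
        1.85082166e-02, -1.97624684e-05]), 'position': array([ 0.20125412, -0.64429072,  0.23871468]), 'tcp_rot': array([ 8.05661393e-01, -5.92376333e-01, -3.15005936e-06,  2.60655492e-06]), 'ft_force': array([0.03884272, 0.33527759, 0.23646462]), 'moment': array([-0.01250251, -0.00446262, -0.04451232]), 'grip_width': 0.08821826575218024}
```

```bash
python3 - <<'E'
import cv2
a=cv2.imread("pics/scene0.png")[120:330,120:380]; cv2.imwrite("pics/scene0z.png",cv2.resize(a,None,fx=2.8,fy=2.8,interpolation=cv2.INTER_CUBIC))
a=cv2.imread("pics/top0.png")[130:310,150:400]; cv2.imwrite("pics/top0z.png",cv2.resize(a,None,fx=3.2,fy=3.2,interpolation=cv2.INTER_CUBIC))
E
```

```text
(no output)
```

View pics/scene0z.png

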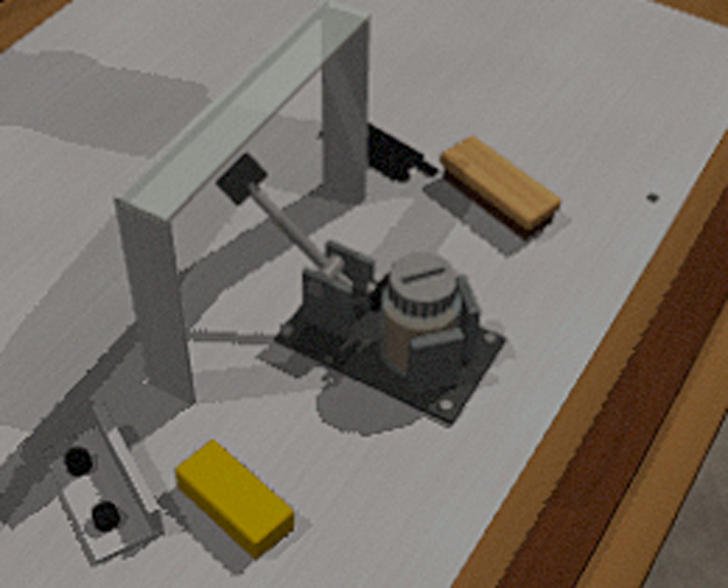

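View pics/top0z.png

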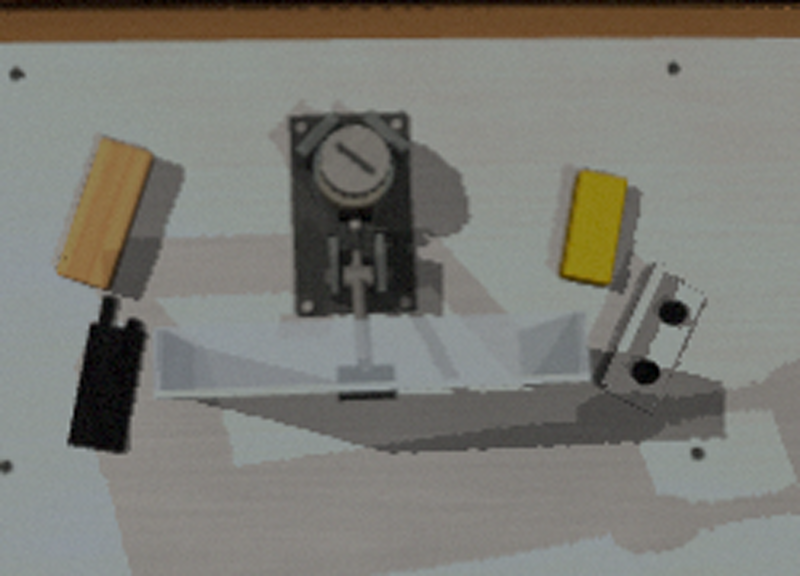

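The top view shows the clamp along world +x (jar at about (260,180), paddle tip at (265,250) under the guard). The wax and file guide are on the right, the brush and scraper on the left. I'll fit the clamp pose from the plate and guard corners in both pictures.

```bash
cat > fit.py <<'E'
from h import *
from scipy.optimize import least_squares
C={n:cams.capture(n) for n in ["scene","top"]}
def proj(c,X):
    p=np.asarray(X)@c["R"].T+c["t"]; s=p[:,:2]/p[:,2:]; r2=(s**2).sum(1,keepdims=True); s=s*(1+c["k1"]*r2)
    K=c["camera_matrix"]; return s*[K[0,0],K[1,1]]+K[:2,2]
def w(p,X):
    X=np.asarray(X,float); c,s=np.cos(p[2]),np.sin(p[2])
    return np.c_[p[0]+c*X[:,0]-s*X[:,1],p[1]+s*X[:,0]+c*X[:,1],X[:,2]]
L={"scene":[((447,425),(.158,-.055,.008)),((508,338),(.158,.055,.008)),((275,342),(-.028,-.055,.008)),((118,202),(-.099,-.153,.234)),((166,220),(-.049,-.153,.234)),((370,18),(-.049,.153,.234)),((325,2),(-.099,.153,.234))],
"top":[((290,114),(.158,.055,.008)),((410,114),(.158,-.055,.008)),((416,315),(-.028,-.055,.008)),((296,316),(-.028,.055,.008)),((154,397),(-.099,.153,.234)),((589,379),(-.099,-.153,.234))]}
S={"scene":(2.8,120,120),"top":(3.2,150,130)}
pts={n:np.array([((u+.5)/S[n][0]-.5+S[n][1],(v+.5)/S[n][0]-.5+S[n][2]) for (u,v),_ in L[n]]) for n in L}
X={n:np.array([x for _,x in L[n]]) for n in L}
f=lambda p:np.concatenate([(proj(C[n],w(p,X[n]))-pts[n]).ravel() for n in L])
if __name__=="__main__":
    r=least_squares(f,[0.6,0,0],loss="soft_l1"); print(r.x,np.round(f(r.x).reshape(-1,2),1))
    p=r.x; np.save("clamp.npy",p)
    for n in L:
        im=cv2.cvtColor(C[n]["color"],cv2.COLOR_RGB2BGR); k,ox,oy=S[n]
        im=cv2.resize(im[oy:oy+(210 if n=="scene" else 180),ox:ox+(260 if n=="scene" else 250)],None,fx=k,fy=k,interpolation=cv2.INTER_CUBIC)
        def poly(X,col):
            q=(proj(C[n],w(p,X))-[ox,oy]+.5)*k-.5; cv2.polylines(im,[np.round(q).astype(int)],False,col,1)
        a=np.linspace(0,2*np.pi,40)
        poly([(.158,.055,.008),(.158,-.055,.008),(-.028,-.055,.008),(-.028,.055,.008),(.158,.055,.008)],(0,0,255))
        poly([(-.099,.153,.234),(-.099,-.153,.234),(-.049,-.153,.234),(-.049,.153,.234),(-.099,.153,.234)],(0,255,255))
        poly(np.c_[.094+.029*np.cos(a),.029*np.sin(a),0*a+.108],(0,255,0))
        cc,ss=np.cos(.65),np.sin(.65); P=lambda d,y,h:(-d*cc+h*ss,y,.062+d*ss+h*cc)
        poly([P(.1,-.023,.004),P(.13,-.023,.004),P(.13,.023,.004),P(.1,.023,.004),P(.1,-.023,.004)],(255,0,255))
        cv2.imwrite(f"pics/fit_{n}.png",im)
E
python3 fit.py
```

```text
[ 0.58945323 -0.00432411  0.02106075] [[ 2.2 -0.7]
 [-0.1  0.1]
 [-0.7 -1.8]
 [-1.9 -2.1]
 [-0.2  0.2]
 [ 0.5 -1.5]
 [-0.3 -1.7]
 [ 0.1 -0.4]
 [-0.3 -1.5]
 [ 0.8 -1.6]
 [ 0.2 -0.6]
 [ 0.1 -0.2]
 [ 1.2  0.3]]
```

View pics/fit_scene.png

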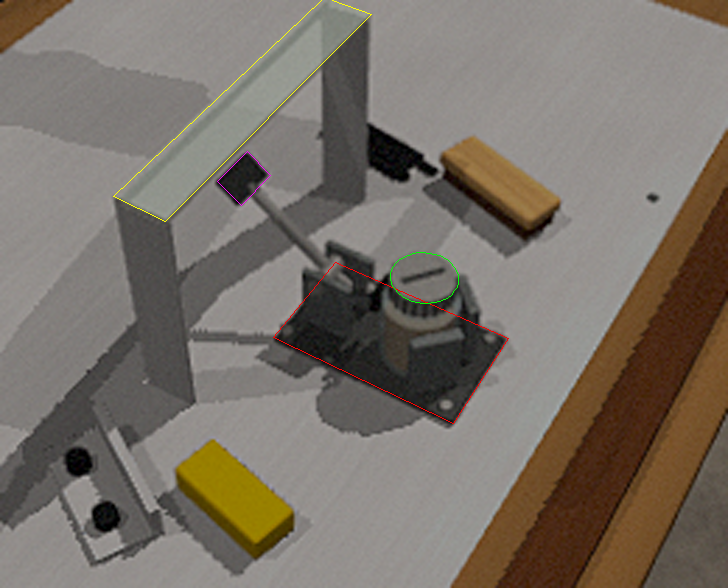

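View pics/fit_top.png

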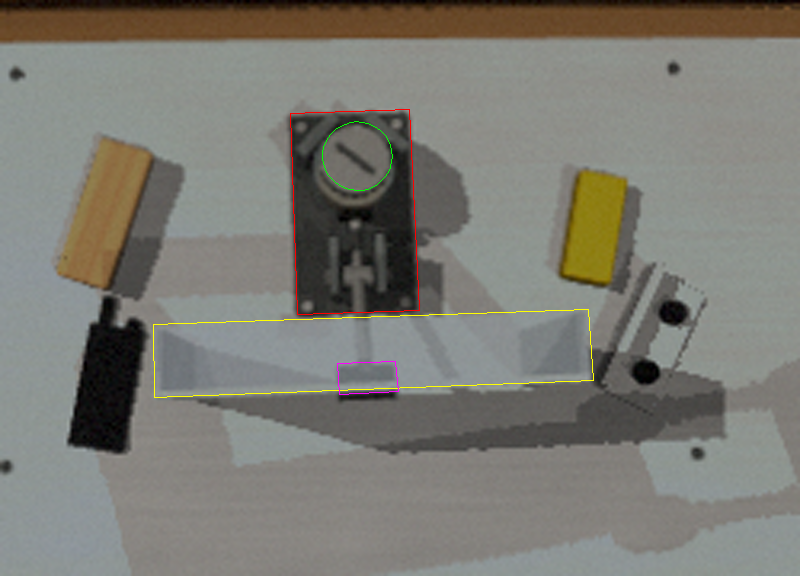

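```bash
cat >> h.py <<'E'
from scipy.spatial.transform import Rotation as Ro
def clamp(): return np.load("clamp.npy")
def W(x,y,z):
    p=clamp(); c,s=np.cos(p[2]),np.sin(p[2]); return np.array([p[0]+c*x-s*y,p[1]+s*x+c*y,z])
def tilt(t,sgn=1):
    "jaws along clamp y, fingers down and to clamp +x by t"
    z=np.array([np.sin(t),0,-np.cos(t)]); x=np.array([0,sgn,0.]); M=np.c_[x,np.cross(z,x),z]
    return (Ro.from_euler("z",clamp()[2])*Ro.from_matrix(M)).as_quat()
def down(yaw):
    "jaw x at yaw in the world"
    x=np.array([np.cos(yaw),np.sin(yaw),0]);z=np.array([0,0,-1.]); return Ro.from_matrix(np.c_[x,np.cross(z,x),z]).as_quat()
E
python3 - <<'E'
from h import *
p=clamp(); p[0]-=.001; np.save("clamp.npy",p)
print(Ro.from_quat(monitor.observe()["tcp_rot"]).as_matrix().round(2))
for t in np.radians([30,38,60]):
  for s in (1,-1):
    for q in [(-.18,0,.25),(-.096,0,.150),(-.108,0,.072),(-.12,0,.04)]:
        j=inverse_kinematics(W(*q),tilt(t,s)); print(round(t,2),s,q,None if j is None else np.round(j,2))
for y in np.arange(-3,3.2,.4):
    j=inverse_kinematics(W(.096,0,.082),down(y)); print(round(y,2),None if j is None else np.round(j,2))
E
```

```text
[[ 0.3  -0.95 -0.  ]
 [-0.95 -0.3  -0.  ]
 [ 0.    0.   -1.  ]]
0.52 1 (-0.18, 0, 0.25) [-0.15 -0.67  2.43  0.11  0.87 -1.8 ]
0.52 1 (-0.096, 0, 0.15) [-0.11 -0.32  2.44  0.13  0.51 -1.8 ]
0.52 1 (-0.108, 0, 0.072) [-0.11 -0.21  2.52  0.22  0.31 -1.9 ]
0.52 1 (-0.12, 0, 0.04) [-0.12 -0.15  2.57  0.32  0.22 -2.01]
0.52 -1 (-0.18, 0, 0.25) [-0.15 -0.67  2.43  0.11  0.87  1.35]
0.52 -1 (-0.096, 0, 0.15) [-0.11 -0.32  2.44  0.13  0.51  1.34]
0.52 -1 (-0.108, 0, 0.072) [-0.11 -0.21  2.52  0.22  0.31  1.24]
0.52 -1 (-0.12, 0, 0.04) [-0.12 -0.15  2.57  0.32  0.22  1.13]
0.66 1 (-0.18, 0, 0.25) [-0.19 -0.78  2.52  0.19  0.76 -1.87]
0.66 1 (-0.096, 0, 0.15) [-0.13 -0.39  2.53  0.26  0.35 -1.94]
0.66 1 (-0.108, 0, 0.072) None
0.66 1 (-0.12, 0, 0.04) None
0.66 -1 (-0.18, 0, 0.25) [-0.19 -0.78  2.52  0.19  0.76  1.27]
0.66 -1 (-0.096, 0, 0.15) [-0.13 -0.39  2.53  0.26  0.35  1.21]
0.66 -1 (-0.108, 0, 0.072) None
0.66 -1 (-0.12, 0, 0.04) None
1.05 1 (-0.18, 0, 0.25) None
1.05 1 (-0.096, 0, 0.15) None
1.05 1 (-0.108, 0, 0.072) None
1.05 1 (-0.12, 0, 0.04) None
1.05 -1 (-0.18, 0, 0.25) None
1.05 -1 (-0.096, 0, 0.15) None
1.05 -1 (-0.108, 0, 0.072) None
1.05 -1 (-0.12, 0, 0.04) None
-3.0 None
-2.6 None
-2.2 [-0.04  0.41  1.72 -0.    1.02  2.16]
-1.8 [-0.04  0.41  1.72 -0.    1.02  1.76]
-1.4 [-0.04  0.41  1.72 -0.    1.02  1.36]
-1.0 [-0.04  0.41  1.72 -0.    1.02  0.96]
-0.6 [-0.04  0.41  1.72 -0.    1.02  0.56]
-0.2 [-0.04  0.41  1.72 -0.    1.02  0.16]
0.2 [-0.04  0.41  1.72 -0.    1.02 -0.24]
0.6 [-0.04  0.41  1.72 -0.    1.02 -0.64]
1.0 [-0.04  0.41  1.72 -0.    1.02 -1.04]
1.4 [-0.04  0.41  1.72 -0.    1.02 -1.44]
1.8 [-0.04  0.41  1.72 -0.    1.02 -1.84]
2.2 [-0.04  0.41  1.72 -0.    1.02 -2.24]
2.6 None
3.0 None
```

```bash
cat > press.py <<'E'
from h import *
def path(n=6):
    out=[]
    for u in np.linspace(0,1,n):
        phi=.63*u; a=.65-phi; d=.128-.013*u; t=np.radians(36-8*u)
        P=np.array([-d*np.cos(a)+.004*np.sin(a),.062+d*np.sin(a)+.004*np.cos(a)])+.009*np.array([np.cos(t),np.sin(t)])
        out.append((W(P[0],0,P[1]),tilt(t,-1),P,t))
    return out
E
python3 - <<'E'
from press import *
for w,q,P,t in path():
    j=inverse_kinematics(w,q); c=P+.064*np.array([-np.sin(t),np.cos(t)])+.0375*np.array([np.cos(t),np.sin(t)])
    print(P.round(3),c.round(3),"guard clr",round(float((np.array([-.099,.222])-c)@[np.cos(t),np.sin(t)]),4),None if j is None else j.round(2))
print(inverse_kinematics(W(-.18,0,.25),tilt(np.radians(36),-1)))
E
```

```text
[-0.092  0.148] [-0.099  0.222] guard clr 0.0005 [-0.12 -0.36  2.5   0.22  0.38  1.25]
[-0.099  0.133] [-0.104  0.207] guard clr 0.0127 [-0.12 -0.34  2.51  0.21  0.38  1.26]
[-0.104  0.118] [-0.107  0.192] guard clr 0.023 [-0.12 -0.31  2.51  0.2   0.38  1.26]
[-0.107  0.103] [-0.108  0.177] guard clr 0.0311 [-0.12 -0.28  2.51  0.19  0.37  1.27]
[-0.108  0.088] [-0.107  0.162] guard clr 0.0367 [-0.11 -0.24  2.51  0.19  0.36  1.28]
[-0.107  0.073] [-0.104  0.147] guard clr 0.0397 [-0.11 -0.19  2.5   0.18  0.35  1.29]
[-0.17852774 -0.75222645  2.49874173  0.16593683  0.7831789   1.29045102]
```

```bash
sed -i 's/d=.128-.013\*u; t=np.radians(36-8\*u)/d=.1285-.0135*u; t=np.radians(40-12*min(1,1.6*u))/' press.py
python3 - <<'E'
from press import *
for w,q,P,t in path():
    j=inverse_kinematics(w,q); c=P+.064*np.array([-np.sin(t),np.cos(t)])+.0375*np.array([np.cos(t),np.sin(t)])
    print(P.round(4),c.round(3),"guard clr",round(float((np.array([-.099,.222])-c)@[np.cos(t),np.sin(t)]),4),None if j is None else j.round(2))
_,q,P,t=path()[0]
b=np.array([-np.sin(t),np.cos(t)])
for k in (.006,.03,.05,.07,.09): 
    R=P+k*b; print(k,R,inverse_kinematics(W(R[0],0,R[1]),q))
E
```

```text
[-0.093   0.1487] [-0.105  0.222] guard clr 0.005 [-0.13 -0.39  2.55  0.33  0.3   1.14]
[-0.0997  0.1337] [-0.107  0.208] guard clr 0.0151 [-0.12 -0.35  2.53  0.25  0.35  1.22]
[-0.1043  0.1182] [-0.107  0.192] guard clr 0.0225 [-0.12 -0.31  2.51  0.19  0.39  1.27]
[-0.107   0.1025] [-0.105  0.177] guard clr 0.0265 [-0.11 -0.26  2.48  0.15  0.43  1.32]
[-0.1079  0.0873] [-0.105  0.161] guard clr 0.0336 [-0.11 -0.23  2.49  0.16  0.4   1.31]
[-0.107   0.0725] [-0.104  0.147] guard clr 0.0397 [-0.11 -0.19  2.5   0.18  0.35  1.29]
0.006 [-0.09683835  0.15333214] [-0.13144075 -0.4081567   2.55110985  0.31463     0.32101912  1.15407471]
0.03 [-0.11226525  0.17171721] [-0.14057052 -0.48844394  2.55695892  0.27245909  0.39455986  1.19409662]
0.05 [-0.125121   0.1870381] [-0.14905668 -0.55399328  2.55909778  0.24878418  0.45778599  1.21589635]
0.07 [-0.13797676  0.20235899] [-0.15848231 -0.61772734  2.55872254  0.23225119  0.52211735  1.23044186]
0.09 [-0.15083251  0.21767988] [-0.16901234 -0.67913333  2.55583748  0.22106017  0.5869968   1.23949082]
```

```bash
cat > snap.py <<'E'
from h import *
def snap(tag,box=(120,120,260,210),n="scene",k=3):
    c=cams.capture(n); im=cv2.cvtColor(c["color"],cv2.COLOR_RGB2BGR); x,y,w,h=box
    cv2.imwrite(f"pics/{tag}.png",cv2.resize(im[y:y+h,x:x+w],None,fx=k,fy=k,interpolation=cv2.INTER_CUBIC)); return c
E
python3 - <<'E'
from press import *; from snap import snap
robot.grasp(f_grip=10)
_,q,P,t=path()[0]; b=np.array([-np.sin(t),np.cos(t)])
R=P+.09*b; j=np.array(inverse_kinematics(W(R[0],0,R[1]),q)); j0=j.copy(); j0[0]=-1.3
robot.move_joints(j0); robot.move_joints(j)
R=P+.01*b; print(robot.servo_line(W(R[0],0,R[1]),feed=.08,stop_force=6))
s=monitor.observe(); print(s["clock"],s["position"],s["ft_force"],s["grip_width"])
snap("pre",(60,60,260,200))
snap("pret",(150,130,250,180),"top")
E
```

```text
False
6.7833 [ 0.48918109 -0.00650704  0.15677451] [-1.23504072  0.71319134 -0.0757294 ] 7.466328507137947e-05
```

View pics/pre.png

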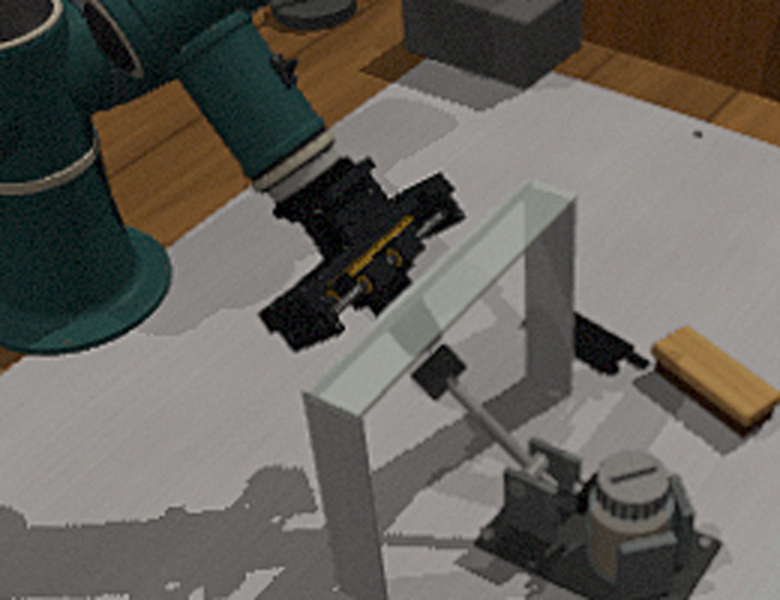

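View pics/pret.png

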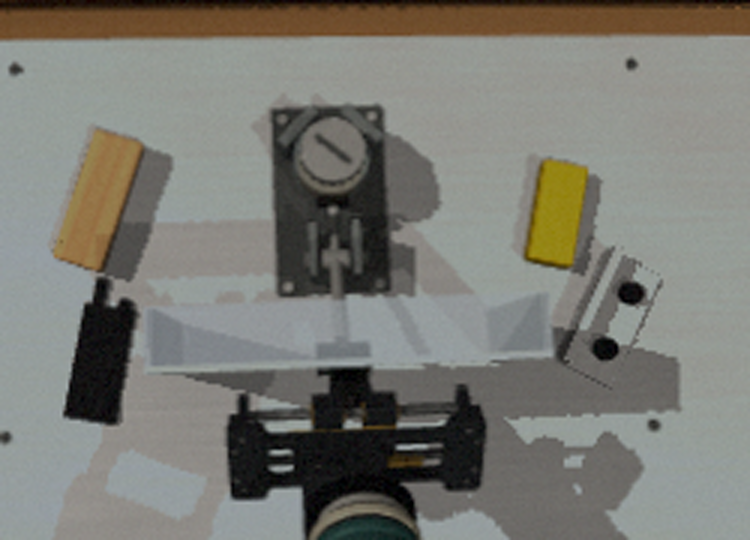

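The closed fingers sit at the paddle (top view, about (345,365) in the zoom). The body is clear of the guard's front edge, so I'm pressing.

```bash
python3 - <<'E'
from press import *; from snap import snap
for i,(w,q,P,t) in enumerate(path(7)):
    if i==6: w=w-np.array([0,0,.002])
    st=robot.servo_line(w,feed=.06,orientation=q,stop_force=20)
    s=monitor.observe(); print(i,st,s["position"].round(4),w.round(4),s["ft_force"].round(1))
    if st: break
print(s["clock"])
snap("down",(60,60,260,200))
E
```

```text
0 False [ 0.4956 -0.0063  0.1488] [ 0.4955 -0.0063  0.1487] [ 0.4 -0.5 -0. ]
1 False [ 0.4902 -0.0064  0.1367] [ 0.4898 -0.0064  0.1363] [ 0.  -0.5  1.7]
2 False [ 0.4856 -0.0065  0.1234] [ 0.4855 -0.0065  0.1234] [ 0.5 -0.4  1.9]
3 False [ 0.4826 -0.0065  0.1101] [ 0.4826 -0.0066  0.1104] [-1.1 -0.   1. ]
4 False [ 0.4808 -0.0065  0.0969] [ 0.481  -0.0066  0.0974] [-1.2 -0.2  1.2]
5 False [ 0.4797 -0.0065  0.0839] [ 0.4806 -0.0066  0.0848] [ 0.1 -0.3 -0.5]
6 False [ 0.4819 -0.0066  0.0707] [ 0.4815 -0.0066  0.0705] [ 0.9 -0.2  0.3]
9.4417
```

View pics/down.png

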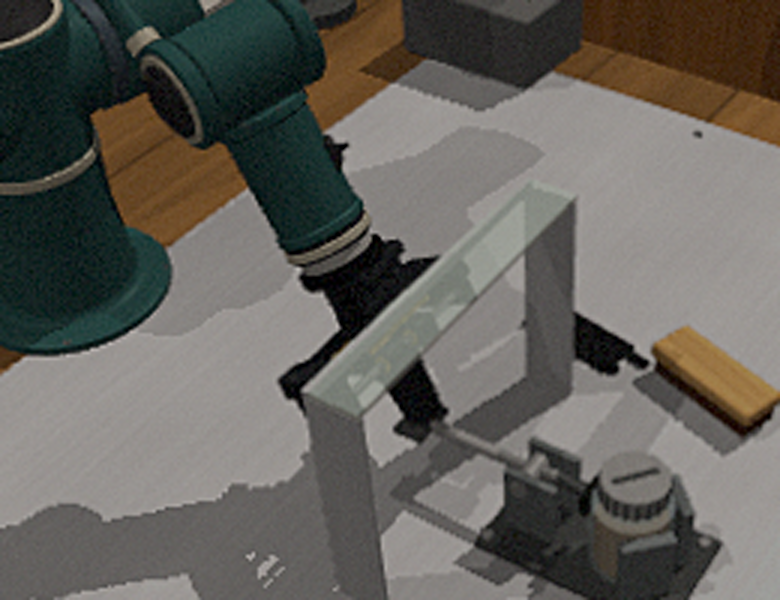

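The lever appears level, with the finger on the paddle at about (425,425). I'll push a few mm further with a force stop, then retreat and check.

```bash
python3 - <<'E'
from press import *; from snap import snap
w,q,P,t=path(7)[6]
print(robot.servo_line(w-np.array([0,0,.006]),feed=.03,stop_force=10), monitor.observe()["ft_force"].round(1),monitor.observe()["position"].round(4))
b=np.array([-np.sin(t),np.cos(t)])
robot.servo_line(W(P[0]-.002,0,P[1]+.03),feed=.1)
robot.pause(.4)
R=np.array([P[0]-.002,P[1]+.03])+.07*b+[-.03,0]; robot.servo_line(W(R[0],0,R[1]),feed=.15)
print(monitor.observe()["clock"])
snap("locked",(60,60,260,200)); snap("lockedt",(150,130,250,180),"top")
E
```

```text
True [-11.4  -0.1  19. ] [ 0.4824 -0.0066  0.0682]
11.3417
```

View pics/locked.png

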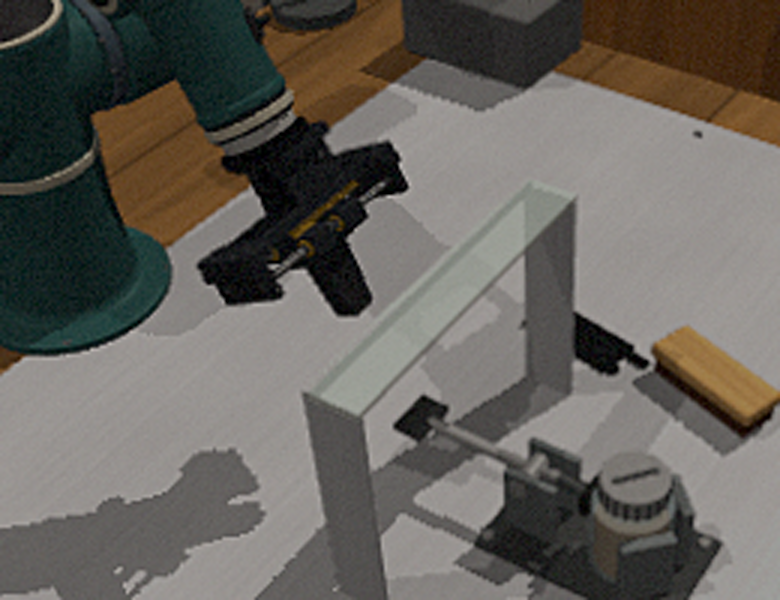

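View pics/lockedt.png

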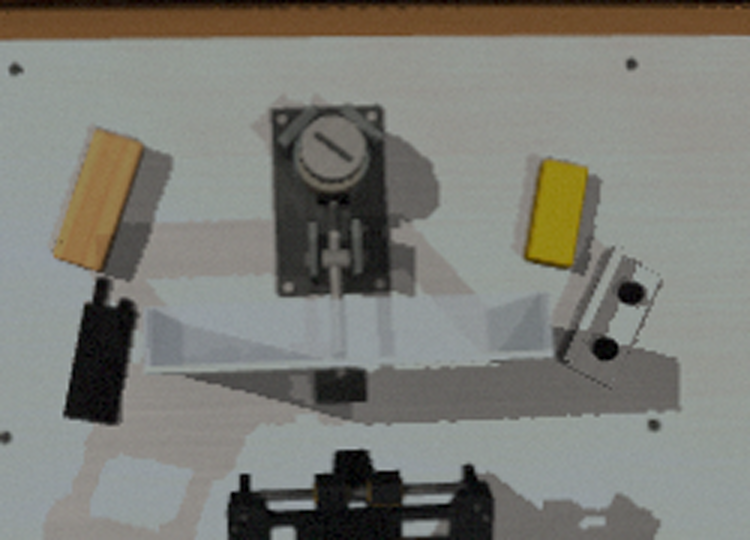

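The lever stays level on its own, with the paddle at about (420,415) in the scene zoom. Next I locate the cap centre in both views.

```bash
cat > loc.py <<'E'
from h import *
def ray_z(c,px,z):
    K=c["camera_matrix"]; d=(np.array(px,float)-K[:2,2])/[K[0,0],K[1,1]]; s=d.copy()
    for _ in range(20): s=d/(1+c["k1"]*(s@s))
    v=c["R"].T@np.r_[s,1]; o=-c["R"].T@c["t"]; return o+v*(z-o[2])/v[2]
def cl(X):
    p=clamp(); c,s=np.cos(p[2]),np.sin(p[2]); d=X[:2]-p[:2]; return np.array([c*d[0]+s*d[1],-s*d[0]+c*d[1]])
E
python3 - <<'E'
from loc import *; from snap import snap
a=snap("capt",(230,150,60,60),"top",10); b=snap("caps",(240,190,60,60),"scene",10)
for n,c,z in (("top",a,(331,148)),("scene",b,(633,478))):
    px=[(z[0]+.5)/3-.5+(150 if n=="top" else 60),(z[1]+.5)/3-.5+(130 if n=="top" else 60)]
    print(n,px,ray_z(c,px,.108),cl(ray_z(c,px,.108)), [ (d["pixel"],cl(ray_z(c,d["pixel"],.108))) for d in cams.look_for("cap_top",n)[:1]])
E
```

```text
top [260.0, 179.0] [0.6814448  0.00092115 0.108     ] [0.0930814  0.00328577] [([181.2, 195.4], array([0.05572135, 0.21170559]))]
scene [270.66666666666663, 219.0] [ 0.68302162 -0.00399235  0.108     ] [ 0.0945544  -0.00165985] [([268.7, 223.0], array([ 0.09657677, -0.01521885]))]
```

View pics/capt.png

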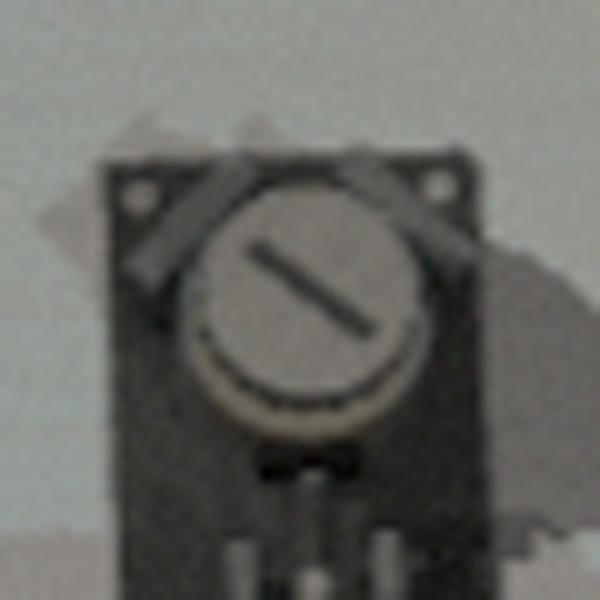

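View pics/caps.png

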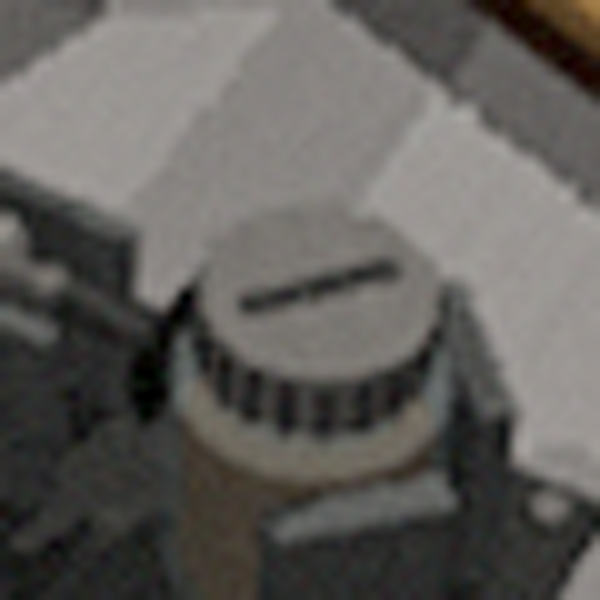

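Top zoom: cap centre (313,292), slot running from (250,245) to (372,335). Scene zoom: cap centre (321,292). I'll refine with those and grasp.

```bash
python3 - <<'E'
from loc import *
a=cams.capture("top");b=cams.capture("scene")
A=ray_z(a,(260.85,178.75),.108);B=ray_z(b,(271.65,218.75),.108); print(A,B,cl(A),cl(B))
m=(A+B)/2; print(cl(m))
for y in (.2,.85,2.3,-2.2,-1.57,-.7): print(y, inverse_kinematics(np.r_[m[:2],.083],down(y)), inverse_kinematics(np.r_[m[:2],.25],down(y)) is not None)
print(monitor.observe()["joint_pos"])
E
```

```text
[ 0.68210026 -0.00134785  0.108     ] [ 0.6846125  -0.00204554  0.108     ] [0.09368893 0.00100347] [0.09618593 0.00025302]
[0.09493743 0.00062825]
0.2 [-3.89286318e-02  4.05701128e-01  1.71888791e+00 -4.44089210e-16
  1.01700361e+00 -2.38928632e-01] True
0.85 [-3.89286318e-02  4.05701128e-01  1.71888791e+00 -4.44089210e-16
  1.01700361e+00 -8.88928632e-01] True
2.3 [-3.89286318e-02  4.05701128e-01  1.71888791e+00 -4.44089210e-16
  1.01700361e+00 -2.33892863e+00] True
-2.2 [-3.89286318e-02  4.05701128e-01  1.71888791e+00 -4.44089210e-16
  1.01700361e+00  2.16107137e+00] True
-1.57 [-3.89286318e-02  4.05701128e-01  1.71888791e+00 -4.44089210e-16
  1.01700361e+00  1.53107137e+00] True
-0.7 [-3.89286318e-02  4.05701128e-01  1.71888791e+00 -4.44089210e-16
  1.01700361e+00  6.61071368e-01] True
[-0.1409171  -0.53923002  2.52003839  0.12072978  0.68079205  1.3334042 ]
```

```bash
python3 - <<'E'
from loc import *; from snap import snap
m=np.array([0.6832,-.0017]); np.save("cap.npy",m)
robot.ungrasp()
p=monitor.observe()["position"]
try: robot.servo_line([p[0]+.02,p[1],.36],feed=.25,orientation=tilt(.2,-1))
except robot.PlanningError as e: print("PE",e); robot.goto([.42,p[1],.36],down(-1.57))
print(monitor.observe()["position"],monitor.observe()["clock"])
robot.goto(np.r_[m,.32],down(-1.57))
print(robot.servo_line(np.r_[m,.14],feed=.2,stop_force=15))
print(robot.servo_line(np.r_[m,.084],feed=.06,stop_force=8))
s=monitor.observe(); print(s["clock"],s["position"],s["ft_force"].round(1),s["joint_pos"])
snap("over",(150,60,200,200)); snap("overt",(200,120,120,100),"top",6)
E
```

```text
[ 0.43594826 -0.00789975  0.35841915] 14.0
False
False
17.125 [ 0.68367927 -0.00172796  0.0845511 ] [ 0.1  0.2 -0.3] [-3.89436753e-02  4.04069672e-01  1.71798017e+00 -2.89712931e-05
  1.01856221e+00  1.53105441e+00]
```

View pics/over.png

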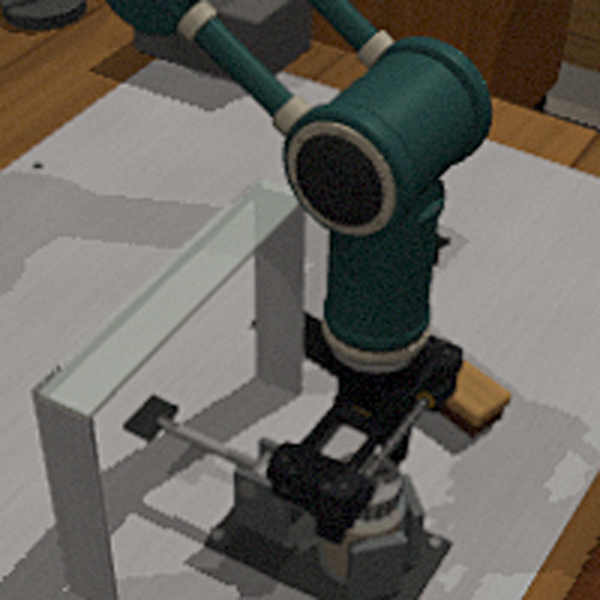

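The lever is still down (paddle at (150,417)) and the fingers straddle the cap at (375,490). Grip and turn.

```bash
python3 - <<'E'
from loc import *; from snap import snap
robot.grasp(f_grip=30)
s=monitor.observe(); print(s["clock"],s["grip_width"],s["ft_force"].round(1),s["moment"].round(2))
j=s["joint_pos"].copy(); j6=j[5]
for k in range(1,4):
    j[5]=j6-.5*k; robot.move_joints(j); s=monitor.observe(); print(s["clock"],s["grip_width"],s["ft_force"].round(1),s["moment"].round(2),s["joint_pos"][5])
robot.pause(.3); robot.ungrasp()
robot.servo_line(np.r_[np.load("cap.npy"),.25],feed=.2)
print(monitor.observe()["clock"])
snap("turned",(230,180,80,80),"scene",7); snap("turnedw",(100,60,200,200))
E
```

```text
17.7917 0.0570680836248677 [-0.   4.1 -0.3] [ 0.61  0.06 -0.07]
18.3417 0.05745644227209723 [-0.3  1.2  0.4] [ 0.08 -0.05  0.2 ] 1.0332842457781
18.8917 0.05735777722446155 [ 1.1 -1.1 -1.4] [-0.14 -0.24  0.12] 0.5342950431615876
19.4417 0.05693461409883465 [ 3.8 -2.  -3. ] [-0.32 -0.58  0.1 ] 0.03461159398174317
21.3417
```

View pics/turned.png

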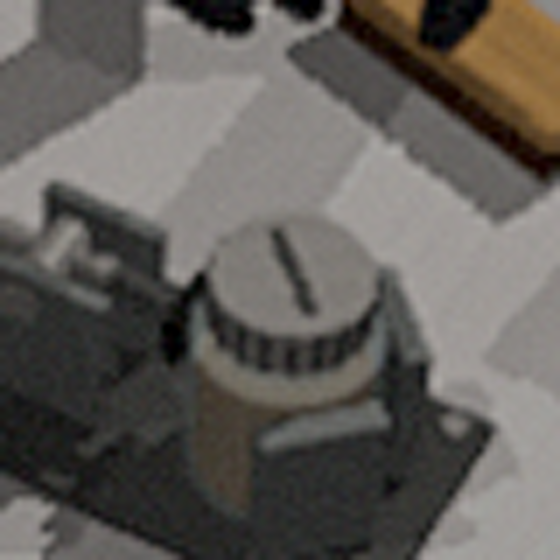

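View pics/turnedw.png

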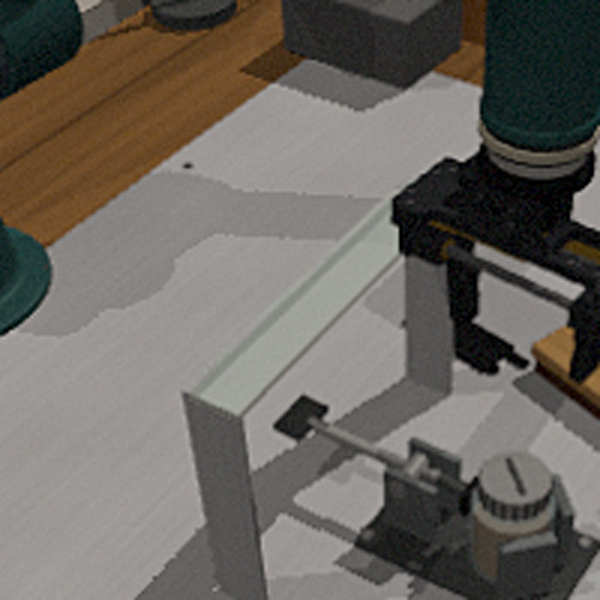

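```bash
python3 - <<'E'
from loc import *
b=cams.capture("scene")
def ang(p,q,k,o):
    f=lambda z:ray_z(b,[(z[0]+.5)/k-.5+o[0],(z[1]+.5)/k-.5+o[1]],.108)
    d=f(q)-f(p); print(np.linalg.norm(d)); return np.arctan2(d[1],d[0])
a0=ang((243,305),(398,266),10,(240,190)); a1=ang((275,232),(312,312),7,(230,180)); print(a0,a1,(a1-a0)%np.pi)
A=cv2.imread("pics/caps.png"); B=cv2.cvtColor(b["color"],cv2.COLOR_RGB2BGR)[190:250,240:300]
B=cv2.resize(B,None,fx=10,fy=10,interpolation=cv2.INTER_CUBIC)
cv2.imwrite("pics/cmp.png",cv2.resize(np.hstack([A,B]),(800,400)))
E
```

```text
0.03967370682585438
0.03816317272175926
0.8830549852406087 -0.7211351391014236 1.5374025292477609
```

View pics/cmp.png

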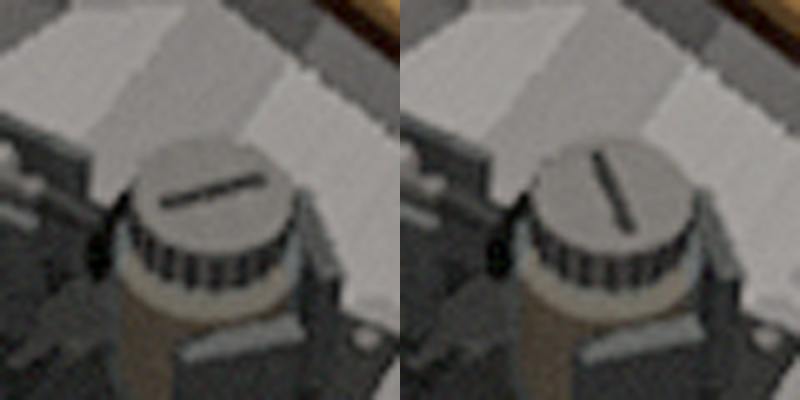

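The slot turned about 1.54 rad anticlockwise, and the lever is still down. Now I go back, grip the paddle by its sides and lift it.

```bash
python3 - <<'E'
from loc import *; from snap import snap
m=np.load("cap.npy"); t=.5; f=np.array([np.sin(t),-np.cos(t)]); q=tilt(t,-1)
T=lambda a,back=0:(lambda P:W(P[0],0,P[1]))(np.array([-.115*np.cos(a),.062+.115*np.sin(a)])+(.013-back)*f)
for a,bk in ((0,0),(.15,0),(.32,0),(0,.12),(0,.06),(.32,.1)): print(a,bk,T(a,bk).round(3),inverse_kinematics(T(a,bk),q))
robot.servo_line(np.r_[m,.35],feed=.25)
robot.goto([.436,-.008,.36],tilt(.2,-1))
robot.goto(T(0,.13)+[-.03,0,0.02],q)
robot.servo_line(T(0,.05),feed=.12,stop_force=8)
print(robot.servo_line(T(0),feed=.06,stop_force=6))
s=monitor.observe(); print(s["clock"],s["position"],s["ft_force"].round(1))
snap("rel",(60,60,260,200)); snap("relt",(150,130,250,180),"top")
E
```

```text
0 0 [ 0.48  -0.007  0.051] [-0.11041966 -0.14860429  2.52399824  0.23199575  0.27689612  1.23180336]
0.15 0 [ 0.481 -0.007  0.068] [-0.10988573 -0.18612664  2.51078492  0.19649931  0.32639951  1.26935949]
0.32 0 [ 0.486 -0.006  0.087] [-0.10803985 -0.21647986  2.48875292  0.16817055  0.37767246  1.30083685]
0 0.12 [ 0.422 -0.008  0.156] [-0.13960131 -0.5185384   2.52843853  0.12858993  0.64109608  1.32626329]
0 0.06 [ 0.451 -0.007  0.103] [-0.12355406 -0.34134476  2.53709311  0.15781741  0.45516545  1.30170511]
0.32 0.1 [ 0.438 -0.008  0.175] [-0.13057783 -0.49768316  2.48150788  0.11749062  0.66596665  1.34493931]
False
26.1667 [ 0.47983033 -0.00662128  0.05080614] [0.  0.3 0.3]
```

View pics/rel.png

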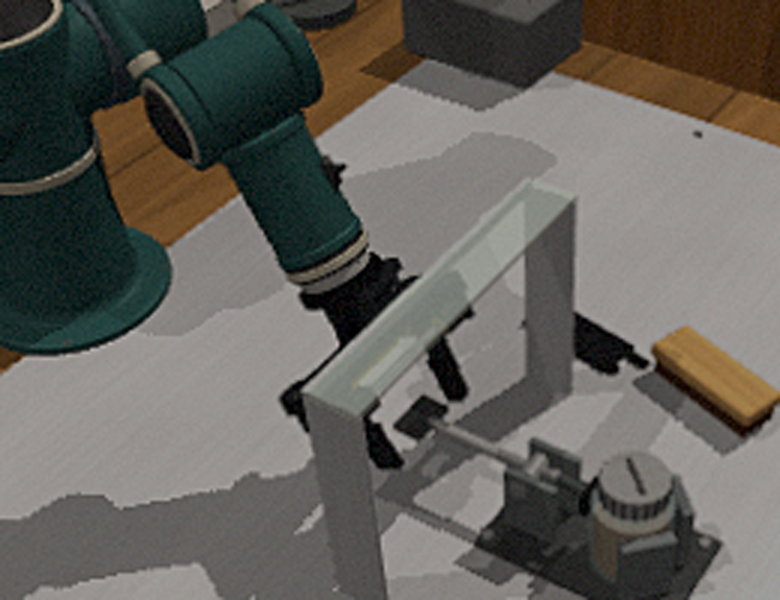

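View pics/relt.png

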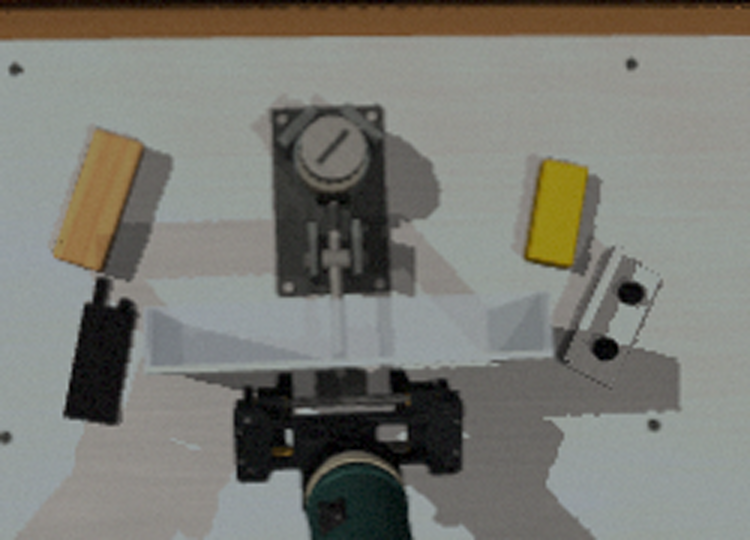

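The fingers straddle the paddle (scene (385,450) and (455,385), paddle at (420,415)). Grip and lift.

```bash
python3 - <<'E'
from loc import *; from snap import snap
t=.5; f=np.array([np.sin(t),-np.cos(t)]); q=tilt(t,-1)
T=lambda a,back=0:(lambda P:W(P[0],0,P[1]))(np.array([-.115*np.cos(a),.062+.115*np.sin(a)])+(.013-back)*f)
robot.grasp(f_grip=15); s=monitor.observe(); print(s["grip_width"],s["ft_force"].round(1))
for a in (.08,.16,.24,.32,.38):
    st=robot.servo_line(T(a),feed=.05,stop_force=25); s=monitor.observe(); print(a,st,s["grip_width"],s["ft_force"].round(1))
robot.ungrasp(); robot.pause(.3)
robot.servo_line(T(.38,.11),feed=.12)
robot.servo_line(T(.38,.13)+[-.03,0,0],feed=.12)
robot.pause(.5)
print(monitor.observe()["clock"],monitor.observe()["ft_force"].round(1))
snap("up",(60,60,260,200)); snap("upt",(150,130,250,180),"top")
E
```

```text
0.0458260074785592 [1.5 7.  0.4]
0.08 False 0.04598502069336563 [ 1.3  7.7 -0.8]
0.16 False 0.045568752555572675 [ 1.2  6.6 -0.2]
0.24 False 0.04564698537917483 [1.4 6.8 0.2]
0.32 False 0.045575692597120375 [ 1.8  6.6 -0.3]
0.38 False 0.045787623315544285 [ 1.9  6.3 -0.1]
31.7333 [ 0.1 -0.9 -0.4]
```

View pics/up.png

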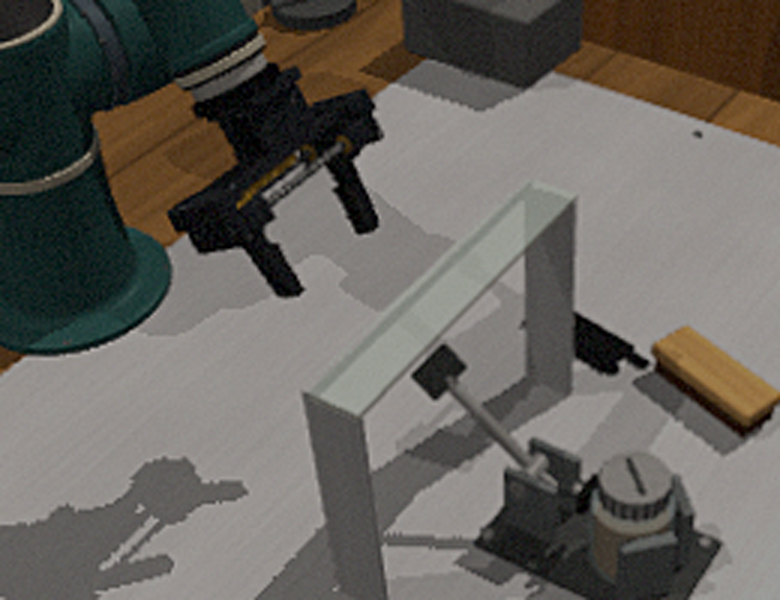

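View pics/upt.png

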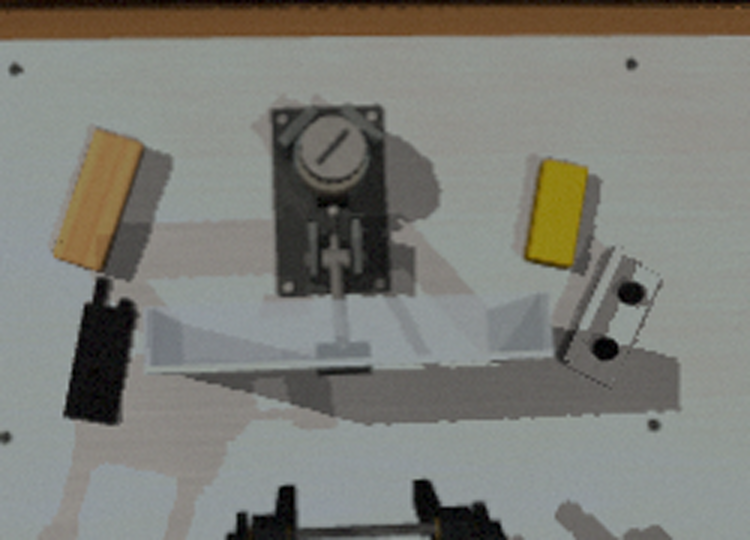

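The paddle is back at (438,372), exactly where it was before the press. The jar stands in place, the cap slot is still turned, and the bystanders look unchanged. Handing in.

```bash
python3 - <<'E'
from h import *
robot.job_done(); print(monitor.observe()["clock"])
E
```

```text
the job is handed in; nothing more can be done
the job is handed in; nothing more can be done
```

The job is handed in at about 32 s of the 72 s allowed, and every step looked right in the pictures. There was no verdict to check against.

- **Lever down:** I pressed the paddle down with closed fingers leaning 40 to 28 degrees. It stayed level by itself once the fingers were withdrawn.
- **Cap:** I gripped it from above at 30 N and turned it 1.5 rad anticlockwise. The slot on the cap moved about 1.54 rad in the scene picture, and the lever stayed down.
- **Lever up:** I gripped the paddle by its sides, lifted it about 40 mm and let go. It sprang up to its starting position.
- **Last pictures:** The lever is up, the jar is upright in the clamp with its cap on, and the scraper, brush, wax and file guide are where they were. The arm is clear of everything.

**Not confirmed:** The pictures show the cap turning relative to the bench. The jar has no visible mark, so I could not rule out that it slipped slightly in the clamp. The turn left about 0.4 rad of margin over the required 1.1 rad.

**Disagreements:**
- One network report for the cap in the top view was about 0.2 m off, and I ignored it.
- The two cameras disagreed by about 2.5 mm on the cap centre, and I used the average.

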